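# Load the ball cleaner and select its round-parts key

## Task

Carry the aluminium scoop to the red ball cleaner, bring its lip down close to the tray before tipping, and tip all three steel balls into the tray without letting them drop from high up. Set the emptied scoop back down upright on the bench, then press the round key of the interlocked bank fully home so that it stays down and the key that was down pops up. Do not press the bar key, and leave the copper flange, the black sensor and the white jar where they are.

Things in the scene. Friction and masses are not known exactly. Their poses are not given: they have to be found in the camera images.
- cleaner: the ball cleaner: a low red box 260 mm (x) by 200 mm (y), fixed to the bench; origin at the centre of its underside, x points away from the key bank towards the tray. The near half (negative x) is a panel 50 mm high with the three keys in a row along y, 58 mm apart, their centres at x = -85 mm; which key is in which place varies. The far half (positive x) is an open steel tray
- tray_floor (a point): the centre of the tray's floor, 25 mm above the bench; axes as the cleaner's. Inside, the tray is 154 mm (x) by 160 mm (y) and 37 mm deep: its rim is 62 mm above the bench. The side walls at +y and -y are 20 mm thick, the others 8 mm
- scoop: open aluminium scoop 135 mm long (x -75 to +60 mm), 92 mm wide, loose, about 0.25 kg; origin on its underside, z up, x towards its open pouring lip. Walls 44 mm high at the back. The floor is flat (3 mm) from x = -75 to 0, then a ramp rises 14 degrees to the lip, its side walls (30 mm) following it: balls roll out only once the lip end is tipped down by over 14 degrees; 40 empties it
- scoop_grip (a point): centre of the scoop's black grip bar, at x = -10, z = 92 mm of the scoop. The bar spans the scoop across y (98 mm long, 90 mm free between its two straps), is 14 mm thick along x and 24 mm tall (z 80 to 104 mm); take it from above with the fingers closing along the scoop's x
- scoop_lip (a point): middle of the top edge of the pouring lip, at x = 60, z = 18 mm of the scoop (the lip's lower edge is at z = 14 mm)
- scoop_mid (a point): a point in the middle of the scoop's inside, at x = -5, z = 20 mm of the scoop
- ball0_center (a point): centre of a loose steel ball, 32 mm in diameter, 0.12 kg; it starts in the back of the scoop
- ball1_center (a point): centre of a loose steel ball, 32 mm in diameter, 0.12 kg; it starts in the back of the scoop
- ball2_center (a point): centre of a loose steel ball, 32 mm in diameter, 0.12 kg; it starts in the back of the scoop
- round_top (a point): centre of the top face of the round key: a plain grey cap, a disc 38 mm in diameter; the key to press. The top is 82 mm above the bench when the key is up and 72 mm when it is down
- square_top (a point): centre of the top face of the square key: a plain grey cap, 34 mm square; the key that is down at the start. The top is 82 mm above the bench when the key is up and 72 mm when it is down
- bar_top (a point): centre of the top face of the bar key: a plain grey cap, a narrow bar 44 mm (x of the cleaner) by 16 mm; up at the start, not to be pressed. The top is 82 mm above the bench when the key is up and 72 mm when it is down
- round_key (a joint): depth of the round key in m: 0 up, 0.010 fully down. Keys move straight down and snap over at half travel, staying fully up or fully down; only one can be down, so pushing one down lifts the other. Takes about 3 N at first, less past half way, then a hard stop at 10 mm
- square_key (a joint): depth of the square key in m: 0 up, 0.010 fully down. Keys move straight down and snap over at half travel, staying fully up or fully down; only one can be down, so pushing one down lifts the other. Takes about 3 N at first, less past half way, then a hard stop at 10 mm
- bar_key (a joint): depth of the bar key in m: 0 up, 0.010 fully down. Keys move straight down and snap over at half travel, staying fully up or fully down; only one can be down, so pushing one down lifts the other. Takes about 3 N at first, less past half way, then a hard stop at 10 mm
- flange: bystander: copper flange ring lying flat, 90 mm across, 14 mm high; origin under its centre
- sensor: bystander: black sensor block, 60 x 60 x 70 mm high; origin under its centre
- jar: bystander: white plastic jar, 52 mm in diameter, 85 mm high; origin under its centre
Things that resemble listed ones, but are neither listed nor needed, are in the scene too. Leave any blue or green look-alike of the scoop alone.

How it is judged:
On the way, in this order (a step that is already met when the one before it is completed fails the run):
1. all three balls lie in the cleaner's tray, tipped before the round key is pressed (x of ball0_center in the frame of tray_floor between -0.078 and 0.078 m and y of ball0_center in the frame of tray_floor between -0.081 and 0.081 m and z of ball0_center in the frame of tray_floor between 0 and 0.03 m and x of ball1_center in the frame of tray_floor between -0.078 and 0.078 m and y of ball1_center in the frame of tray_floor between -0.081 and 0.081 m and z of ball1_center in the frame of tray_floor between 0 and 0.03 m and x of ball2_center in the frame of tray_floor between -0.078 and 0.078 m and y of ball2_center in the frame of tray_floor between -0.081 and 0.081 m and z of ball2_center in the frame of tray_floor between 0 and 0.03 m), for 0.2 s.
2. the emptied scoop stands upright on the bench, let go (height (world z) of scoop below 0.008 m and angle between scoop's own z axis and vertical below 0.1 rad and contact force between the fingers and scoop below 0.05 N), for 0.2 s.
3. the round key is fully down and the square key has popped up (value of joint round_key above 0.008 m and value of joint each of square_key, bar_key below 0.002 m), for 0.2 s.
At the end, for the whole second after the job is handed in: All three balls lie in the tray (on its floor, slower than 0.1 m/s); the round key is down (deeper than 8 mm) and the square and bar keys are up (within 2 mm); the scoop stands upright on the bench (within 8 mm of its surface, tilted less than 0.1 rad) at rest (all of step 1 and all of step 3 and height (world z) of scoop below 0.008 m and angle between scoop's own z axis and vertical below 0.1 rad and linear speed of scoop below 0.03 m/s and linear speed of each of ball0, ball1, ball2 below 0.1 m/s); the robot touches nothing.
It fails at once if a ball is out of the scoop (centre more than 95 mm from the scoop's middle) while more than 85 mm above the tray's floor ((distance between ball0_center and scoop_mid above 0.095 m and z of ball0_center in the frame of tray_floor above 0.085 m) or (distance between ball1_center and scoop_mid above 0.095 m and z of ball1_center in the frame of tray_floor above 0.085 m) or (distance between ball2_center and scoop_mid above 0.095 m and z of ball2_center in the frame of tray_floor above 0.085 m)).
It fails at once if the bar key is pressed more than half way (value of joint bar_key above 0.006 m).
It fails at once if the flange, the sensor or the jar is moved by more than 20 mm (distance of any of flange, sensor, jar from where it was at the start of the episode above 0.02 m).
It also fails if it takes over 58 s, if anything falls off the work surface, if the arm or the gripper's body presses on something with over 40 N, if the wrist force passes 120 N, or if a joint passes its speed limit or range.

## Robot

A 6-joint arm with a two-finger parallel gripper is mounted at the origin on the work surface. World frame = base frame: x ahead of the robot, y to its left, z up, the work surface at z = 0. Lengths are in m, angles in rad, forces in N, time in s.
With the tool pointing down it reaches from about 0.275 to 0.875 m from the base axis. Payload 12.5 kg.
Tool frame: the origin (TCP) lies at the very end of the fingers, on their centre line; the grasp point (between the pads) lies 19 mm behind it (bot.grip_depth is the distance from the TCP to the grasp point, in m); z points along the fingers, x is the direction in which the jaws open and shut, and the axes are right-handed (so a half turn about z gives the same grasp; the last joint's range is limited). The gripper opens to 85 mm and grips with 20 to 120 N. Pads are 22 mm wide; open, the fingers measure 114 mm over their backs; the gripper's body (76 mm by 85 mm) begins 54 mm behind the grasp point. The pads swing forward as they close: fully open they stand 13 mm farther back than shut.
Start: joints at [1.035, 0.351, 1.652, -0, 1.139, -0.085], TCP at [0.24, 0.495, 0.231] pointing down, gripper open.
Joint ranges: [-2.75, 2.75], [-0.79, 2.1], [0.01, 2.65], [-1.57, 4.71], [0.07, 3.14], [-2.87, 2.87]. Speed limits (rad/s): [2.22, 2.22, 2.79, 3.14, 3.14, 3.14].

## Interface

Orientations are given as [roll, pitch, yaw] about the fixed x, y, z axes, in that order (R = Rz(yaw) Ry(pitch) Rx(roll)).
In Python, from bench import bot gives the robot as it stands. The module is installed in compiled form; this text tells all that it offers.
- The arm moves only by the shell command python3 -m crank 'ROWS'. ROWS is a JSON object of lists of equal length, an entry for each row: "xyz": the shift along the tool's x, y, z in cm, a list of three; "rotation": the turn, a rotation vector about the tool's x, y, z in rad, a list of three; "grip": the finger opening in cm, from 0 to 8.54. In form: {"xyz": [[x, y, z], ...], "rotation": [[wx, wy, wz], ...], "grip": [grip, ...]}. A call has 1 to 5 rows; each row shifts and turns the pose as measured when the row begins, along the tool's axes as they then stand; what a row does not reach is not made up. A row lasts 1/12 s, in which the tool goes at most 41.7 mm and 7.16 degrees, less where a joint would pass 70% of its speed; a pose out of reach is approached as far as the arm can. A call is refused whole if a number of a shift passes 4.17 or a number of a turn 0.125, either way. A call with a gripper value outside its range is refused whole. The fingers move at their own pace and stop on an object; the grip force is fixed at half the most. Time passes only in rows, so rows that do not move let the fingers close. It gives the time, the measured TCP pose, the force and the opening at its end, in the units of the state.
- bot.sense(): the state, without advancing time (a new reading comes with each control period).
- bot.snapshot(name): name is "scene" or "top" or "wrist"; returns a dict with "color" (420x560x3 uint8, red, green, blue), "z_map" (420x560 float32, m along the optical axis (not along the pixel's ray), 0 where there is no reading), "fovy" (degrees; the focal length in pixels is half the picture's height over the tangent of half this angle, whatever the lens; pixels are square), "cx", "cy" (the principal point, pixels), "extrinsics" (4x4, takes a point from world to camera coordinates). Camera axes: x right, y down, z forward; pixel columns grow to the right and rows downward; lengths in m; the calibration is good to about 2 mm. The wrist camera is an equidistant fisheye: a pixel r from the principal point sees the ray r / f radians off the axis. A picture is of the moment at which its call begins.
- bot.close_job(): hands the job in, once; it reports no verdict.
Trained networks look in a picture, given as the dict that the camera call returned (one of the last four; its "shot" number tells which), for a name from the list of things; names that differ only in an ending like _2 or _b are one class to them, and where a whole thing is asked for, a point or a joint stands for the part that bears it (a point fixed in the world has none). Each returns a list of dicts, best first, with "conf" (0 to 1); they miss things now and then, are a little off and sometimes report something else, mostly with a low value. They report only what shows in the picture. A call takes as long as a camera call. They do not tell look-alikes from the thing itself.
- bot.look_for(label, picture): "bbox" ([left, top, right, bottom] in pixels, round what is visible of it).
- bot.silhouettes(label, picture): "pixels" (420x560 bool, what is visible of it) and "bbox" ([left, top, right, bottom] in pixels, round what is visible of it).
The state is a dict: "clock": time; "q": joint angles; "qvel": joint speeds; "effort": joint torques, N m; "eef_pos": TCP position; "ee_rot": TCP orientation; "wrist_force": force on the tool from outside, world axes, zero at the start; "torque": the same for the moment, N m; "width": finger opening in m.
Only numpy, scipy, OpenCV 4.12 (cv2) and the standard library are available. Lean on these libraries where they do the work, as an engineer would, in place of code of your own. Each camera call takes 0.05 s, during which the arm holds its last target. There are 200 camera calls.

## Working session

There is one attempt and no reset: what is moved stays moved. The work goes in short steps, Python scripts to look and compute and a shell command to move; the robot and the scene stay as the last step left them, time stands still between calls to the robot, and variables do not carry over. Pictures are saved under pics/ and viewed, about 8 in all and at most 12, crops included, and the job is handed in when it is done.

```bash
mkdir -p pics; cat > h.py <<'E'
import numpy as np, cv2
from bench import bot
from scipy.spatial.transform import Rotation as R
def save(s,n,box=None,k=1):
    im=s["color"][:,:,::-1]
    if box: im=im[box[1]:box[3],box[0]:box[2]]
    cv2.imwrite(f"pics/{n}.png",cv2.resize(im,None,fx=k,fy=k,interpolation=cv2.INTER_CUBIC))
def cloud(s):
    h,w=s["z_map"].shape; f=h/2/np.tan(np.radians(s["fovy"])/2)
    u,v=np.meshgrid(np.arange(w),np.arange(h)); z=s["z_map"]
    P=np.stack([(u-s["cx"])/f*z,(v-s["cy"])/f*z,z,np.ones_like(z)],-1)
    W=P@np.linalg.inv(s["extrinsics"]).T
    W[z==0]=np.nan
    return W[...,:3]
def tool():
    s=bot.sense(); return np.array(s["eef_pos"]),R.from_euler("xyz",s["ee_rot"])
E
python3 - <<'E'
from h import *
for n in("top","scene"):
    s=bot.snapshot(n); save(s,n,k=1.4); C=cloud(s); print(n,s["fovy"])
    for l in("cleaner","scoop","scoop_grip","ball0_center","round_top","square_top","bar_top","flange","sensor","jar"):
        for d in bot.silhouettes(l,s)[:4]:
            p=C[d["pixels"]]; print(l,round(d["conf"],2),np.round(d["bbox"]).astype(int),np.round(np.nanmedian(p,0),3),"zmax",np.round(np.nanmax(p[:,2]) if len(p) else 0,3))
print(bot.sense())
E
```

```text
top 54.22802075766903
cleaner 0.63 [281 156 368 269] [ 0.583 -0.121  0.045] zmax 0.083
cleaner 0.42 [174 202 187 213] [0.593 0.226 0.03 ] zmax 0.038
scoop 0.86 [158 192 209 252] [0.545 0.214 0.013] zmax 0.107
scoop 0.82 [184 278 241 327] [0.36  0.146 0.009] zmax 0.107
scoop 0.64 [ 78 248 143 304] [0.432 0.387 0.012] zmax 0.108
scoop 0.19 [297 235 309 259] [ 0.48  -0.068  0.081] zmax 0.086
scoop_grip 0.94 [ 75 245 148 307] [0.432 0.387 0.012] zmax 0.108
scoop_grip 0.81 [180 282 241 328] [0.36  0.146 0.009] zmax 0.107
ball0_center 0.54 [185 200 200 214] [0.592 0.189 0.029] zmax 0.038
round_top 0.73 [413 263 453 299] [ 0.402 -0.367  0.068] zmax 0.075
round_top 0.64 [321 235 335 253] [ 0.481 -0.125  0.081] zmax 0.086
round_top 0.51 [280 153 368 269] [ 0.581 -0.12   0.046] zmax 0.08
round_top 0.27 [183 116 215 153] [0.777 0.182 0.013] zmax 0.02
square_top 0.69 [345 236 360 253] [ 0.483 -0.183  0.071] zmax 0.076
bar_top 0.45 [300 240 305 259] [ 0.48  -0.067  0.081] zmax 0.086
flange 0.64 [184 118 216 152] [0.779 0.182 0.013] zmax 0.02
sensor 0.94 [414 264 455 299] [ 0.402 -0.366  0.068] zm
[... 1246 characters left out ...]
.61 [248 175 257 188] [ 0.49  -0.177  0.07 ] zmax 0.074
{'clock': 1.1, 'q': array([ 1.03539091e+00,  3.50726664e-01,  1.65175713e+00, -2.56035925e-06,
        1.13909011e+00, -8.45990425e-02]), 'qvel': array([ 0.00152007, -0.00018212,  0.00016676,  0.00152561,  0.0023552 ,
       -0.00036655]), 'effort': array([ 2.94905083e-03, -5.06037462e+01, -2.91641611e+01,  1.23922605e-04,
        6.63113315e-04,  4.55598183e-05]), 'eef_pos': array([0.23961169, 0.49507119, 0.23129126]), 'ee_rot': array([ 3.14158875e+00, -1.84871087e-05,  1.11999102e+00]), 'wrist_force': array([ 0.18168961, -0.72011582,  0.31183903]), 'torque': array([ 0.05561757,  0.06098168, -0.00901769]), 'width': 0.08514960801171749}
```

View pics/top.png

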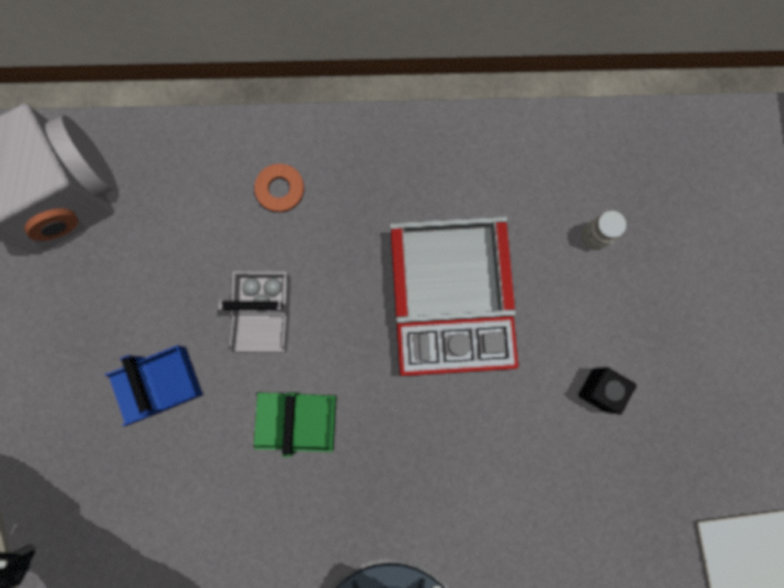

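```bash
python3 - <<'E'
from h import *
s=bot.snapshot("top"); C=cloud(s); save(s,"crop",(150,180,370,340),3.5)
d=[x for x in bot.silhouettes("scoop",s) if 150<x["bbox"][0]<172][0]
m=np.zeros(C.shape[:2],bool); b=np.int32(d["bbox"]); m[b[1]-4:b[3]+4,b[0]-4:b[2]+4]=1
def rep(n,k):
    p=C[k]; c,(w,h),a=cv2.minAreaRect((p[:,:2]*1000).astype(np.float32)); print(n,k.sum(),p.mean(0).round(3),np.round(c),round(w),round(h),round(a,1))
z=C[...,2]
rep("grip",m&(z>.095)); rep("all",m&(z>.006)&(z<.06))
# walls, cleaner
m2=np.zeros_like(m); m2[150:272,275:372]=1
rep("cleaner",m2&(z>.04)&(z<.09)); rep("panel",m2&(z>.044)&(z<.054))
for n,(u0,v0,u1,v1) in dict(round=(315,230,340,258),sq=(341,230,364,260),bar=(293,230,312,262)).items():
    k=np.zeros_like(m);k[v0:v1,u0:u1]=1; rep(n,k&(z>.066))
E
```

```text
grip 267 [0.552 0.211 0.103] [552. 211.] 99 13 88.5
all 1489 [0.547 0.213 0.022] [550. 210.] 96 136 88.1
cleaner 5239 [ 0.533 -0.124  0.057] [ 567. -123.] 261 200 2.2
panel 2350 [ 0.49  -0.123  0.05 ] [ 564. -123.] 253 200 2.2
round 223 [ 0.481 -0.125  0.081] [ 482. -125.] 36 36 24.6
sq 219 [ 0.484 -0.183  0.071] [ 482. -187.] 38 41 1.6
bar 145 [ 0.479 -0.067  0.08 ] [480. -68.] 16 44 89.7
```

View pics/crop.png

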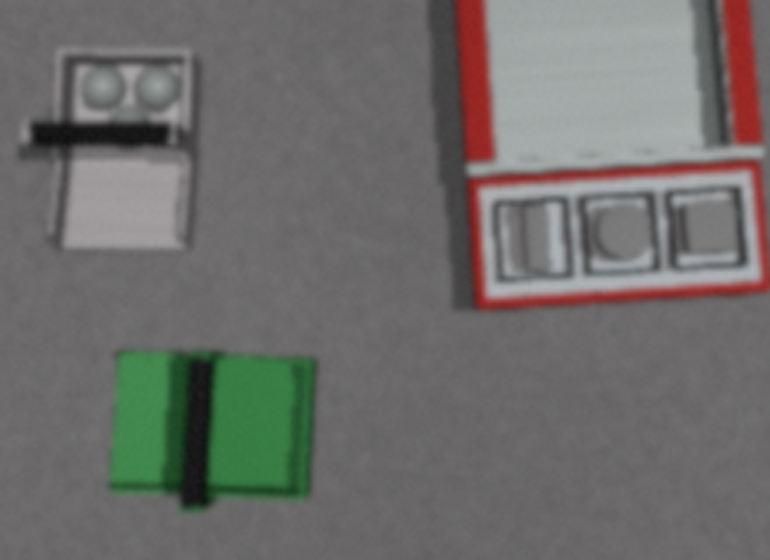

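The top picture shows three scoops: blue at (155,385), green at (295,420) and grey at (258,312), in the 1.4x pixels. The grey one holds the balls, at (250,287) and (272,287), and has its lip towards the robot, so it is the aluminium scoop. The enlarged crop confirms this. The keys from left to right are bar, round (456,345) and square, with the square key down.

First I turn the tool.

```bash
python3 -m crank '{"xyz":[[0,0,0],[0,0,0],[0,0,0],[0,0,0],[0,0,0]],"rotation":[[0,0,0.12],[0,0,0.12],[0,0,0.12],[0,0,0.12],[0,0,0.12]],"grip":[8.5,8.5,8.5,8.5,8.5]}'; python3 -m crank '{"xyz":[[0,0,0],[0,0,0],[0,0,0],[0,0,0],[0,0,0]],"rotation":[[0,0,0.12],[0,0,0.12],[0,0,0.12],[0,0,0.12],[0,0,0.12]],"grip":[8.5,8.5,8.5,8.5,8.5]}'
```

```text
clock: 1.62
eef_pos: [0.2396, 0.495, 0.2313]
ee_rot: [3.142, 0.0, 0.501]
wrist_force: [0.3, -0.2, -0.5]
width: 0.0848
clock: 2.03
eef_pos: [0.2396, 0.4951, 0.2313]
ee_rot: [-3.142, -0.0, -0.124]
wrist_force: [-0.2, -1.0, -0.4]
width: 0.085
```

```bash
python3 -m crank '{"xyz":[[0,0,0],[2.9,2.5,0],[2.9,2.5,0],[2.9,2.5,0],[2.9,2.5,0]],"rotation":[[0,0,-0.095],[0,0,0],[0,0,0],[0,0,0],[0,0,0]],"grip":[8.5,8.5,8.5,8.5,8.5]}'; python3 -m crank '{"xyz":[[2.9,2.5,0],[2.9,2.5,0],[2.9,2.5,0],[2.9,2.5,0],[2.9,2.5,0]],"rotation":[[0,0,0],[0,0,0],[0,0,0],[0,0,0],[0,0,0]],"grip":[8.5,8.5,8.5,8.5,8.5]}'
```

```text
clock: 2.45
eef_pos: [0.3503, 0.391, 0.2312]
ee_rot: [-3.14, 0.0, -0.033]
wrist_force: [0.3, 1.2, 0.2]
width: 0.0852
clock: 2.87
eef_pos: [0.4968, 0.2539, 0.2317]
ee_rot: [-3.139, -0.001, -0.032]
wrist_force: [1.1, 0.2, -0.1]
width: 0.085
```

```bash
python3 - <<'E'
from h import *
p,r=tool(); print("to go, tool axes cm",r.inv().apply(np.array([.552,.211,.074])-p)*100, r.as_euler("xyz"))
E
```

```text
to go, tool axes cm [ 5.63561683  4.15546028 15.76273889] [-3.13881681e+00 -9.31862950e-04 -3.18727474e-02]
```

```bash
python3 -m crank '{"xyz":[[2.9,2.1,0],[2.8,2.1,0],[0,0,3.5],[0,0,3],[0,0,0]],"rotation":[[0,0,0],[0,0,0],[0,0,0],[0,0,0],[0,0,0]],"grip":[8.5,8.5,8.5,8.5,8.5]}'
python3 - <<'E'
from h import *
p,r=tool(); print("to go",r.inv().apply(np.array([.552,.211,.074])-p)*100)
s=bot.snapshot("wrist"); save(s,"wrist1",k=1)
E
```

```text
clock: 3.28
eef_pos: [0.562, 0.2008, 0.1664]
ee_rot: [-3.138, -0.008, -0.04]
wrist_force: [-0.4, 0.6, -1.1]
width: 0.0849
to go [-1.11022901 -0.94626065  9.23037567]
```

View pics/wrist1.png

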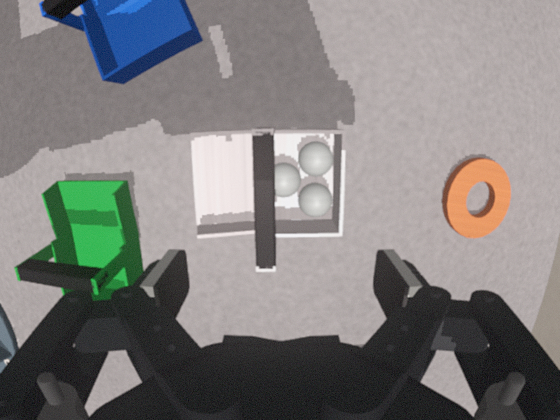

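The wrist view shows the grey scoop with three balls at (316,157), (286,180) and (314,199). The bar is at column 264, left of the finger midline at 280, so about 1 cm in -x, which agrees with the computed correction.

```bash
python3 -m crank '{"xyz":[[-1.1,-0.95,0],[0,0,0],[0,0,3],[0,0,3],[0,0,0]],"rotation":[[0,-0.008,-0.01],[0,0,0],[0,0,0],[0,0,0],[0,0,0]],"grip":[8.5,8.5,8.5,8.5,8.5]}'
python3 - <<'E'
from h import *
p,r=tool(); print("to go",r.inv().apply(np.array([.552,.211,.074])-p)*100)
E
```

```text
clock: 3.75
eef_pos: [0.5537, 0.2162, 0.1169]
ee_rot: [-3.133, -0.013, -0.025]
wrist_force: [-1.3, -0.3, -0.6]
width: 0.0848
to go [-0.21421095  0.55718944  4.28421087]
```

```bash
python3 -m crank '{"xyz":[[-0.2,0.5,0],[0,0,2],[0,0,2],[0,0,0.3],[0,0,0]],"rotation":[[-0.008,-0.013,0],[0,0,0],[0,0,0],[0,0,0],[0,0,0]],"grip":[8.5,8.5,8.5,8.5,8.5]}'
python3 - <<'E'
from h import *
p,r=tool(); print("to go",r.inv().apply(np.array([.552,.211,.074])-p)*100)
E
```

```text
clock: 4.17
eef_pos: [0.555, 0.2134, 0.0841]
ee_rot: [-3.139, -0.008, -0.022]
wrist_force: [-0.1, 0.7, -0.3]
width: 0.0847
to go [-0.30282567  0.24378298  1.00881675]
```

```bash
python3 -m crank '{"xyz":[[-0.3,0.2,0.9],[0,0,0],[0,0,0],[0,0,0],[0,0,0]],"rotation":[[0,-0.008,0],[0,0,0],[0,0,0],[0,0,0],[0,0,0]],"grip":[8.5,8.5,3,1.0,1.0]}'; python3 -m crank '{"xyz":[[0,0,0],[0,0,0],[0,0,0],[0,0,0],[0,0,0]],"rotation":[[0,0,0],[0,0,0],[0,0,0],[0,0,0],[0,0,0]],"grip":[0.5,0.5,0.5,0.5,0.5]}'
```

```text
clock: 4.58
eef_pos: [0.5542, 0.2119, 0.0806]
ee_rot: [-3.138, -0.005, -0.021]
wrist_force: [-0.1, -0.3, 0.4]
width: 0.0512
clock: 5.0
eef_pos: [0.554, 0.212, 0.0813]
ee_rot: [-3.138, -0.005, -0.021]
wrist_force: [1.3, -0.8, 1.9]
width: 0.0128
```

The fingers hold the bar about 7 mm high, so I'll reopen slightly, go lower and close again.

```bash
python3 -m crank '{"xyz":[[0,0,0],[0,0,0],[-0.1,0,0.7],[0,0,0],[0,0,0]],"rotation":[[0,0,0],[0,0,0],[0,0,0],[0,0,0],[0,0,0]],"grip":[3,3,3,3,3]}'; python3 -m crank '{"xyz":[[0,0,0.2],[0,0,0],[0,0,0],[0,0,0],[0,0,0]],"rotation":[[0,0,0],[0,0,0],[0,0,0],[0,0,0],[0,0,0]],"grip":[3,0.5,0.5,0.5,0.5]}'
```

```text
clock: 5.42
eef_pos: [0.5533, 0.2121, 0.0736]
ee_rot: [-3.138, -0.006, -0.021]
wrist_force: [-0.1, -0.4, 0.2]
width: 0.03
clock: 5.83
eef_pos: [0.5535, 0.2121, 0.0713]
ee_rot: [-3.138, -0.006, -0.021]
wrist_force: [-0.1, 0.2, -0.8]
width: 0.0132
```

```bash
python3 -m crank '{"xyz":[[0,0,-1],[0,0,-2],[0,0,-2],[0,0,-2],[0,0,-2]],"rotation":[[0,0,0],[0,0,0],[0,0,0],[0,0,0],[0,0,0]],"grip":[0.5,0.5,0.5,0.5,0.5]}'; python3 -m crank '{"xyz":[[0,0,-1],[0,0,0],[0.3,1,0],[0.6,2,0],[0.8,2.5,0]],"rotation":[[0,0,0],[0,0,0],[0,0,0],[0,0,0],[0,0,0]],"grip":[0.5,0.5,0.5,0.5,0.5]}'
```

```text
clock: 6.25
eef_pos: [0.5478, 0.2103, 0.1593]
ee_rot: [3.141, 0.01, -0.021]
wrist_force: [0.8, -0.5, -5.7]
width: 0.0128
clock: 6.67
eef_pos: [0.5627, 0.1562, 0.1715]
ee_rot: [-3.141, 0.01, -0.016]
wrist_force: [0.7, -0.2, -6.1]
width: 0.0131
```

```bash
python3 - <<'E'
from h import *
p,r=tool(); print("to go",r.inv().apply(np.array([.673,-.121,.17])-p)*100,p,r.as_euler("xyz"),bot.sense()["width"])
s=bot.snapshot("wrist"); save(s,"wrist2",k=1)
E
```

```text
to go [1.14759322e+01 2.75435939e+01 2.43884125e-02] [0.56265167 0.15622854 0.17151571] [-3.14097137  0.00959173 -0.01592878] 0.01306563709314272
```

View pics/wrist2.png

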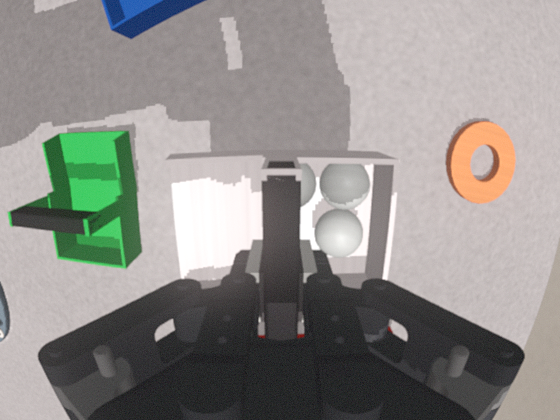

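The scoop is held level and all three balls are aboard; the 6 N reading matches the expected weight. Next I carry it to the tray.

```bash
python3 -m crank '{"xyz":[[1,2.5,0],[1.1,2.7,0],[1.1,2.7,0],[1.1,2.7,0],[1.1,2.7,0]],"rotation":[[0,0,0],[0,0,0],[0,0,0],[0,0,0],[0,0,0]],"grip":[0.5,0.5,0.5,0.5,0.5]}'; python3 -m crank '{"xyz":[[1.1,2.7,0],[1.1,2.7,0],[1.1,2.5,0],[1,2,0],[0.8,1,0]],"rotation":[[0,0,0],[0,0,0],[0,0,0],[0,0,0],[0,0,0]],"grip":[0.5,0.5,0.5,0.5,0.5]}'
python3 - <<'E'
from h import *
p,r=tool(); print("to go",r.inv().apply(np.array([.673,-.121,.155])-p)*100,p,r.as_euler("xyz"),bot.sense()["width"])
E
```

```text
clock: 7.13
eef_pos: [0.6128, 0.0117, 0.1633]
ee_rot: [3.14, 0.021, -0.016]
wrist_force: [0.2, 0.1, -4.5]
width: 0.0129
clock: 7.55
eef_pos: [0.6598, -0.1105, 0.1534]
ee_rot: [3.14, 0.033, -0.02]
wrist_force: [-0.5, 0.7, -5.2]
width: 0.0135
to go [ 1.33248976  1.01932807 -0.20082446] [ 0.65981913 -0.11054702  0.15342237] [ 3.13999828  0.03345719 -0.01979248] 0.013461969154893352
```

```bash
python3 -m crank '{"xyz":[[1.2,0.9,0.4],[0,0,0],[-0.6,0,-0.5],[0,0,0],[0,0,0]],"rotation":[[0,0,0],[0,0,0],[0,0.1,0],[0,0,0],[0,0,0]],"grip":[0.5,0.5,0.5,0.5,0.5]}'
cat >> h.py <<'E'
def lip():
    p,r=tool(); b=lambda x,z: (p+r.apply([-(x+.010),0,.0713-z])).round(3)
    print("lip",b(.06,.018),"lipbot",b(.06,.014),"knee",b(0,0),"back",b(-.075,0),"tilt deg",np.degrees(-r.as_euler("xyz")[1]).round(1))
E
python3 - <<'E'
from h import *
lip(); s=bot.snapshot("scene"); save(s,"scene2",(150,120,360,280),3.5)
E
```

```text
clock: 7.97
eef_pos: [0.6612, -0.1258, 0.1429]
ee_rot: [-3.141, -0.053, -0.026]
wrist_force: [0.3, -1.1, -5.1]
width: 0.0135
lip [ 0.594 -0.124  0.086] lipbot [ 0.594 -0.124  0.082] knee [ 0.655 -0.126  0.071] back [ 0.73  -0.128  0.075] tilt deg 3.1
```

View pics/scene2.png

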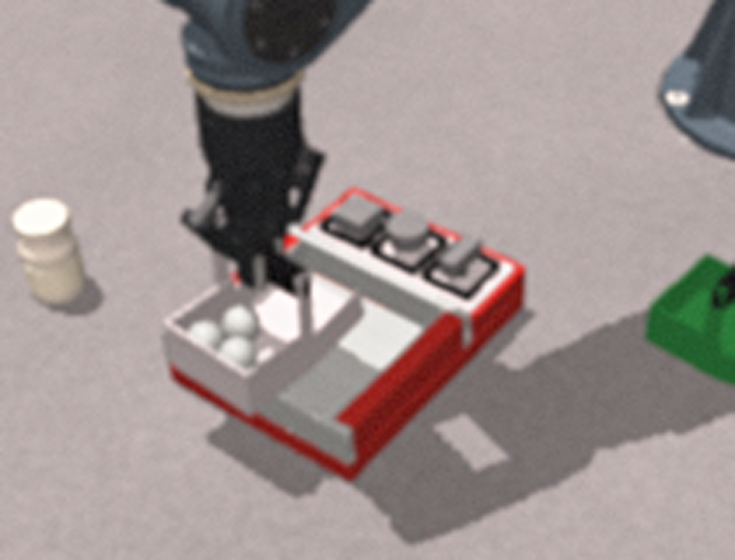

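The scene view shows the scoop above the tray, the three balls at its back around (225,335), and the lip facing the keys. I tip gradually while lowering the lip.

```bash
python3 -m crank '{"xyz":[[0.1,0,0.2],[0.1,0,0.2],[0,0,0]],"rotation":[[0,0.07,0],[0,0.07,0],[0,0,0]],"grip":[0.5,0.5,0.5]}'
python3 -c "from h import *; lip()"
```

```text
clock: 8.27
eef_pos: [0.6643, -0.1254, 0.1379]
ee_rot: [-3.14, -0.193, -0.024]
wrist_force: [-0.9, 0.7, -6.3]
width: 0.0136
lip [ 0.606 -0.124  0.072] lipbot [ 0.607 -0.124  0.068] knee [ 0.668 -0.125  0.066] back [ 0.742 -0.127  0.08 ] tilt deg 11.1
```

```bash
python3 -m crank '{"xyz":[[-0.35,0,-0.2],[-0.35,0,-0.2],[-0.35,0,-0.2],[-0.35,0,-0.2],[0,0,0]],"rotation":[[0,0.05,0],[0,0.05,0],[0,0.05,0],[0,0.05,0],[0,0,0]],"grip":[0.5,0.5,0.5,0.5,0.5]}'
python3 -c "from h import *; lip()"
```

```text
clock: 8.68
eef_pos: [0.6498, -0.1237, 0.142]
ee_rot: [-3.138, -0.388, -0.021]
wrist_force: [-0.4, 0.0, -6.4]
width: 0.013
lip [ 0.605 -0.123  0.066] lipbot [ 0.607 -0.123  0.062] knee [ 0.667 -0.124  0.072] back [ 0.737 -0.125  0.101] tilt deg 22.2
```

```bash
python3 -m crank '{"xyz":[[-0.5,0,-0.3],[-0.5,0,-0.3],[-0.5,0,-0.3],[-0.5,0,-0.3],[-0.5,0,-0.3]],"rotation":[[0,0.07,0],[0,0.07,0],[0,0.07,0],[0,0.07,0],[0,0.07,0]],"grip":[0.5,0.5,0.5,0.5,0.5]}'
python3 -c "from h import *; lip()"; python3 -m crank '{"xyz":[[0,0,0],[0,0,0],[0,0,0],[0,0,0],[0,0,0]],"rotation":[[0,0.02,0],[0,0,0],[0,0,0],[0,0,0],[0,0,0]],"grip":[0.5,0.5,0.5,0.5,0.5]}'
python3 - <<'E'
from h import *
lip(); s=bot.snapshot("scene"); save(s,"scene3",(150,120,360,280),3.5)
E
```

```text
clock: 9.1
eef_pos: [0.6361, -0.1179, 0.1472]
ee_rot: [-3.118, -0.657, -0.015]
wrist_force: [0.4, 0.1, -2.0]
width: 0.0132
lip [ 0.613 -0.116  0.062] lipbot [ 0.616 -0.116  0.059] knee [ 0.672 -0.117  0.085] back [ 0.731 -0.118  0.13 ] tilt deg 37.6
clock: 9.52
eef_pos: [0.6431, -0.1151, 0.151]
ee_rot: [-3.107, -0.683, -0.01]
wrist_force: [-0.2, -0.1, -2.4]
width: 0.0133
lip [ 0.622 -0.113  0.065] lipbot [ 0.625 -0.113  0.062] knee [ 0.68  -0.113  0.089] back [ 0.739 -0.114  0.137] tilt deg 39.2
```

View pics/scene3.png

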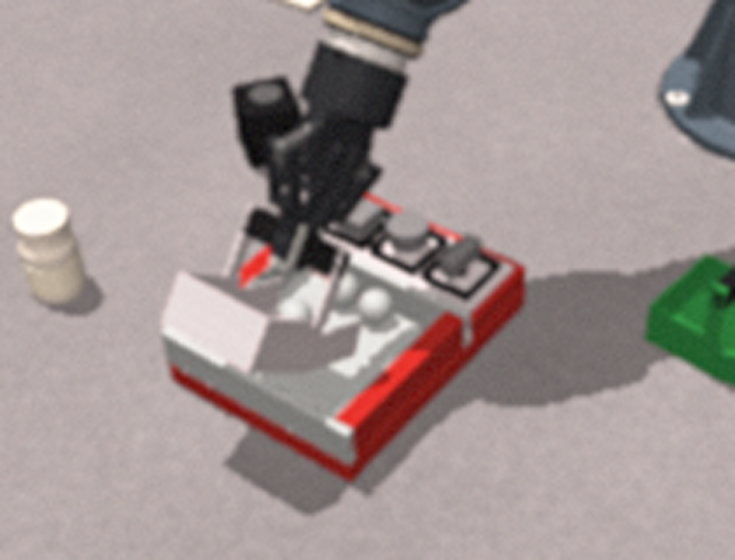

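The wrist load fell to 2.4 N, which matches an empty scoop. Balls show in the tray at (375,305), (345,290) and (295,310). I raise the scoop and level it.

```bash
python3 -m crank '{"xyz":[[1.9,0,-2.3],[1.9,0,-2.3],[0,0,0],[0,0,0],[0,0,0]],"rotation":[[0,0,0],[0,0,0],[0,-0.115,0],[0,-0.115,0],[0,-0.115,0]],"grip":[0.5,0.5,0.5,0.5,0.5]}';  python3 -m crank '{"xyz":[[0,0,0],[0,0,0],[0,0,0],[0,0,0]],"rotation":[[0,-0.115,0],[0,-0.115,0],[0,-0.1,0],[0,0,0]],"grip":[0.5,0.5,0.5,0.5]}'
python3 - <<'E'
from h import *
lip(); p,r=tool(); g=R.from_euler("xyz",[np.pi,0,-.025])
print("to go",r.inv().apply(np.array([.553,.212,.15])-p)*100,(r.inv()*g).as_rotvec())
s=bot.snapshot("top"); C=cloud(s)
for d in bot.silhouettes("ball0_center",s): print(d["conf"],d["bbox"],np.nanmedian(C[d["pixels"]],0).round(3))
save(s,"top2",(265,140,385,280),4)
E
```

```text
clock: 9.98
eef_pos: [0.6422, -0.1142, 0.2084]
ee_rot: [-3.105, -0.4, 0.003]
wrist_force: [0.9, 1.5, -2.6]
width: 0.0129
clock: 10.32
eef_pos: [0.6431, -0.1179, 0.2132]
ee_rot: [-3.123, -0.049, 0.007]
wrist_force: [0.6, -0.2, -2.6]
width: 0.013
lip [ 0.576 -0.117  0.157] lipbot [ 0.576 -0.117  0.153] knee [ 0.637 -0.117  0.142] back [ 0.711 -0.116  0.145] tilt deg 2.8
to go [ -9.08418906 -32.93886425   6.49150465] [-0.01912294 -0.04825792  0.03223589]
```

View pics/top2.png

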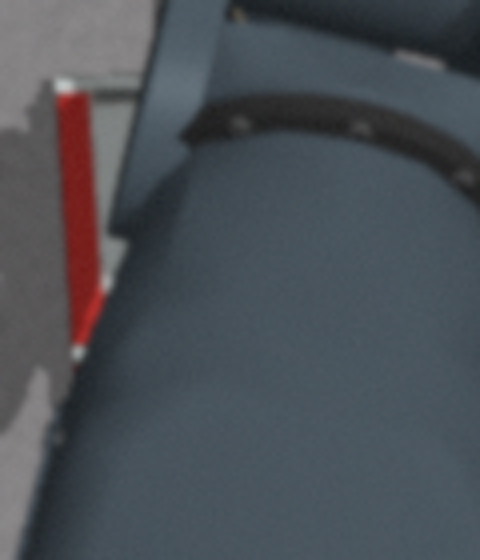

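The arm hides the tray in this picture, so I'll check the balls later. I carry the scoop back to its original place.

```bash
python3 -m crank '{"xyz":[[-0.9,-3.3,0],[-0.9,-3.3,0],[-0.9,-3.3,0],[-0.9,-3.3,0],[-0.9,-3.3,0]],"rotation":[[-0.019,-0.048,0.032],[0,0,0],[0,0,0],[0,0,0],[0,0,0]],"grip":[0.5,0.5,0.5,0.5,0.5]}'; python3 -m crank '{"xyz":[[-0.9,-3.3,0],[-0.9,-3.3,0],[-0.9,-3.3,0],[-0.8,-2,0],[0,0,0]],"rotation":[[0,0,0],[0,0,0],[0,0,0],[0,0,0],[0,0,0]],"grip":[0.5,0.5,0.5,0.5,0.5]}'
python3 - <<'E'
from h import *
p,r=tool(); g=R.from_euler("xyz",[np.pi,0,-.025])
print(p,"to go",r.inv().apply(np.array([.553,.212,.073])-p)*100,(r.inv()*g).as_rotvec())
s=bot.snapshot("top"); C=cloud(s)
for d in bot.silhouettes("ball0_center",s): print(d["conf"],d["bbox"],np.nanmedian(C[d["pixels"]],0).round(3))
save(s,"top3",(265,140,385,280),4)
E
```

```text
clock: 10.83
eef_pos: [0.5977, 0.0467, 0.2101]
ee_rot: [-3.14, -0.019, -0.037]
wrist_force: [-0.2, 0.5, -2.1]
width: 0.0128
clock: 11.25
eef_pos: [0.5598, 0.176, 0.2091]
ee_rot: [-3.133, -0.031, -0.036]
wrist_force: [0.6, -1.6, -2.7]
width: 0.013
[0.55984199 0.1760351  0.20905957] to go [-1.23661909 -3.44712836 13.60562441] [-0.00883546 -0.03120491 -0.01085176]
0.7 [326.7, 190.9, 340.2, 204.9] [ 0.602 -0.153  0.051]
```

View pics/top3.png

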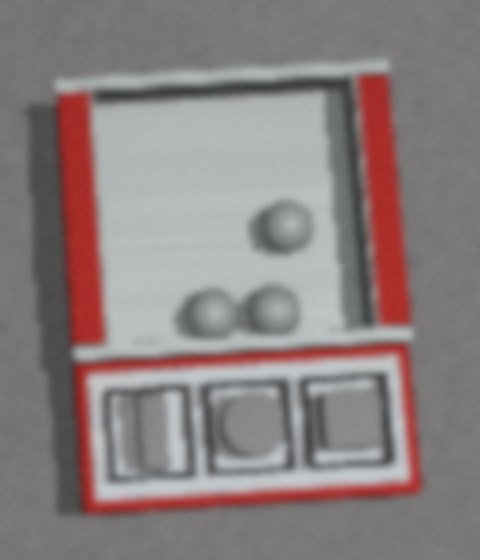

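All three balls lie in the tray, at (287,227), (210,313) and (272,310) in the crop. I go down with the scoop.

```bash
python3 -m crank '{"xyz":[[-1.2,-3.3,0],[0,0,3],[0,0,3],[0,0,3],[0,0,0]],"rotation":[[-0.009,-0.031,-0.01],[0,0,0],[0,0,0],[0,0,0],[0,0,0]],"grip":[0.5,0.5,0.5,0.5,0.5]}'
python3 - <<'E'
from h import *
p,r=tool(); g=R.from_euler("xyz",[np.pi,0,-.025])
print(p,"to go",r.inv().apply(np.array([.553,.212,.073])-p)*100,(r.inv()*g).as_rotvec())
E
```

```text
clock: 11.77
eef_pos: [0.5532, 0.2018, 0.1186]
ee_rot: [-3.139, -0.012, -0.033]
wrist_force: [-1.3, -1.2, -3.6]
width: 0.013
[0.55320766 0.20182797 0.11861918] to go [-0.10784847 -1.00486062  4.56342506] [-0.00238076 -0.01166623 -0.00834269]
```

```bash
python3 -m crank '{"xyz":[[0,0,1.3],[0,0,1.3],[0,0,0.8],[0,0,0],[0,0,0]],"rotation":[[0,-0.015,0],[0,0,0],[0,0,0],[0,0,0],[0,0,0]],"grip":[0.5,0.5,0.5,0.5,0.5]}'
python3 - <<'E'
from h import *
p,r=tool(); g=R.from_euler("xyz",[np.pi,0,-.025])
print(p,(r.inv()*g).as_rotvec())
E
```

```text
clock: 12.18
eef_pos: [0.5563, 0.1967, 0.0877]
ee_rot: [-3.137, -0.002, -0.04]
wrist_force: [0.1, 0.5, -1.4]
width: 0.0133
[0.55633089 0.19672956 0.0877361 ] [-0.0043141  -0.00188968 -0.01485046]
```

```bash
python3 -m crank '{"xyz":[[0,0,0.8],[0,0,0],[0,0,0.5],[0,0,0],[0,0,0]],"rotation":[[0,0,0],[0,0,0],[0,0,0],[0,0,0],[0,0,0]],"grip":[0.5,0.5,0.5,0.5,0.5]}'
```

```text
clock: 12.6
eef_pos: [0.5584, 0.1965, 0.0773]
ee_rot: [-3.135, -0.008, -0.041]
wrist_force: [-0.2, 0.1, -2.0]
width: 0.0133
```

```bash
python3 -m crank '{"xyz":[[0,0,0.35],[0,0,0],[0,0,0.15],[0,0,0],[0,0,0]],"rotation":[[0,-0.008,0],[0,0,0],[0,0,0],[0,0,0],[0,0,0]],"grip":[0.5,0.5,0.5,0.5,0.5]}'
```

```text
clock: 13.02
eef_pos: [0.5585, 0.1968, 0.072]
ee_rot: [-3.135, 0.001, -0.04]
wrist_force: [0.2, 0.2, -2.1]
width: 0.0131
```

```bash
python3 -m crank '{"xyz":[[0,0,0.1],[0,0,0.1],[0,0,0],[0,0,0],[0,0,0]],"rotation":[[0,0,0],[0,0,0],[0,0,0],[0,0,0],[0,0,0]],"grip":[0.5,0.5,0.5,2,4]}';python3 -m crank '{"xyz":[[0,0,0],[0,0,0],[0,0,0],[0,0,-2],[0,0,-3]],"rotation":[[0,0,0],[0,0,0],[0,0,0],[0,0,0],[0,0,0]],"grip":[6,6,6,6,6]}'; python3 -m crank '{"xyz":[[0,0,-3],[0,0,-3],[0,0,-1],[0,0,0]],"rotation":[[0,0,0],[0,0,0],[0,0,0],[0,0,0]],"grip":[6,6,6,6]}'
python3 - <<'E'
from h import *
p,r=tool(); print(p,r.as_euler("xyz"))
s=bot.snapshot("scene"); C=cloud(s); save(s,"scene4",(150,120,480,350),2.4)
s=bot.snapshot("top"); C=cloud(s); z=C[...,2]; m=np.zeros(z.shape,bool)
m[228:262,313:341]=1; k=m&(z>.075); print("round",C[k].mean(0),k.sum())
E
```

```text
clock: 13.43
eef_pos: [0.559, 0.1972, 0.0722]
ee_rot: [-3.135, -0.001, -0.04]
wrist_force: [-1.0, -0.2, -0.1]
width: 0.0307
clock: 13.85
eef_pos: [0.5565, 0.1962, 0.118]
ee_rot: [-3.137, 0.008, -0.04]
wrist_force: [0.4, -0.7, 0.4]
width: 0.0596
clock: 14.18
eef_pos: [0.5582, 0.1961, 0.1954]
ee_rot: [-3.136, 0.003, -0.04]
wrist_force: [-0.3, 1.3, -1.0]
width: 0.06
[0.558193   0.19611089 0.19543498] [-3.13585647e+00  2.57427135e-03 -3.99591090e-02]
round [ 0.48192307 -0.1254107   0.08111607] 213
```

View pics/scene4.png

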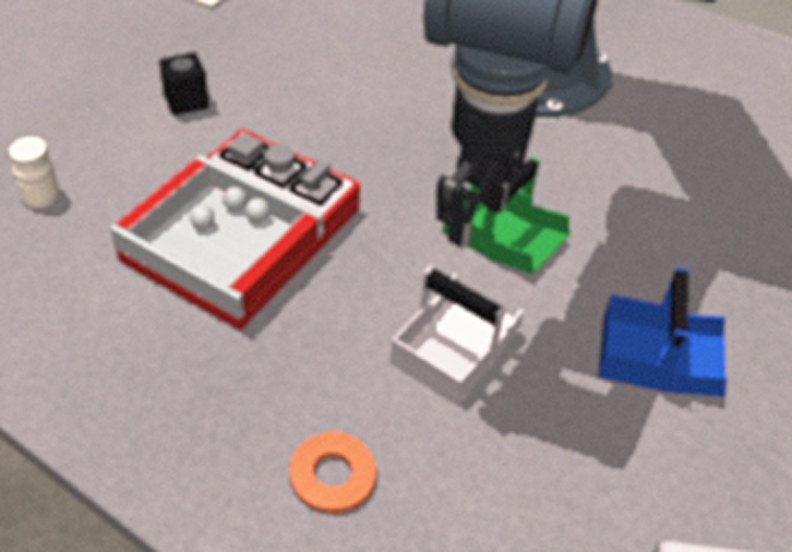

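The empty scoop stands upright at (455,340) and the balls are in the tray. I close the fingers and move over the round key.

```bash
python3 -m crank '{"xyz":[[-0.7,3.6,0],[-0.7,3.6,0],[-0.7,3.6,0],[-0.7,3.6,0],[-0.7,3.6,0]],"rotation":[[0,0,0],[0,0,0],[0,0,0],[0,0,0],[0,0,0]],"grip":[0,0,0,0,0]}';python3 -m crank '{"xyz":[[-0.7,3.6,0],[-0.7,3.6,0],[-0.7,3.6,0],[-0.5,2,0],[0,0,0]],"rotation":[[0,0,0],[0,0,0],[0,0,0],[0,0,0],[0,0,0]],"grip":[0,0,0,0,0]}'
cat >> h.py <<'E'
def go(t):
    p,r=tool(); g=R.from_euler("xyz",[np.pi,0,-.03])
    print("to go",(r.inv().apply(np.array(t)-p)*100).round(2),(r.inv()*g).as_rotvec().round(3))
E
python3 -c "from h import *; go([.482,-.125,.085])"
```

```text
clock: 14.7
eef_pos: [0.5111, 0.0168, 0.1832]
ee_rot: [-3.136, 0.016, -0.031]
wrist_force: [1.1, -0.9, 0.3]
width: 0.0004
clock: 15.12
eef_pos: [0.473, -0.1199, 0.1741]
ee_rot: [-3.134, 0.03, -0.035]
wrist_force: [-0.0, -0.1, 0.9]
width: -0.0002
to go [1.18 0.55 8.88] [-0.008  0.03  -0.005]
```

```bash
python3 -m crank '{"xyz":[[1.0,0.5,0],[0,0,0],[0,0,3],[0,0,3],[0,0,0]],"rotation":[[-0.008,0.03,0],[0,0,0],[0,0,0],[0,0,0],[0,0,0]],"grip":[0,0,0,0,0]}'
python3 -c "from h import *; go([.482,-.125,.085])"
```

```text
clock: 15.53
eef_pos: [0.4801, -0.124, 0.1072]
ee_rot: [-3.139, 0.007, -0.038]
wrist_force: [-1.1, 0.5, -1.2]
width: 0.0001
to go [0.21 0.1  2.22] [-0.002  0.007 -0.008]
```

```bash
python3 -m crank '{"xyz":[[0.2,0.1,1],[0,0,1],[0,0,0],[0,0,0.5],[0,0,0.3]],"rotation":[[0,0,0],[0,0,0],[0,0,0],[0,0,0],[0,0,0]],"grip":[0,0,0,0,0]}'; python3 -m crank '{"xyz":[[0,0,0.3],[0,0,0.2],[0,0,0]],"rotation":[[0,0,0],[0,0,0],[0,0,0]],"grip":[0,0,0]}'
```

```text
clock: 15.95
eef_pos: [0.4813, -0.1221, 0.0787]
ee_rot: [-3.138, 0.013, -0.035]
wrist_force: [-0.8, -0.6, 1.7]
width: 0.0002
clock: 16.2
eef_pos: [0.4815, -0.1219, 0.0741]
ee_rot: [-3.138, 0.012, -0.034]
wrist_force: [0.0, -0.1, -0.9]
width: -0.0
```

```bash
python3 -m crank '{"xyz":[[0,0,0.2],[0,0,0.2],[0,0,0.2],[0,0,0]],"rotation":[[0,0,0],[0,0,0],[0,0,0],[0,0,0]],"grip":[0,0,0,0]}'
```

```text
clock: 16.53
eef_pos: [0.4824, -0.122, 0.0726]
ee_rot: [-3.138, 0.01, -0.034]
wrist_force: [-0.0, -0.9, -0.4]
width: -0.0001
```

```bash
python3 -m crank '{"xyz":[[0,0,0.3],[0,0,0.3]],"rotation":[[0,0,0],[0,0,0]],"grip":[0,0]}'
```

```text
clock: 16.7
eef_pos: [0.4836, -0.1223, 0.0714]
ee_rot: [-3.139, 0.007, -0.035]
wrist_force: [-23.0, 7.8, 67.8]
width: 0.0001
```

The hard stop is reached. I lift off and move clear.

```bash
python3 -m crank '{"xyz":[[0,0,-1],[0,0,-2],[0,0,-3],[0,0,-3],[0,0,-3]],"rotation":[[0,0,0],[0,0,0],[0,0,0],[0,0,0],[0,0,0]],"grip":[0,0,0,0,0]}'; python3 -m crank '{"xyz":[[0,-3.5,0],[0,-3.5,0],[0,-3.5,0],[0,-3.5,0],[0,-3.5,0]],"rotation":[[0,0,0],[0,0,0],[0,0,0],[0,0,0],[0,0,0]],"grip":[0,0,0,0,0]}'
python3 -m crank '{"xyz":[[0,0,0],[0,0,0],[0,0,0]],"rotation":[[0,0,0],[0,0,0],[0,0,0]],"grip":[0,0,0]}'
python3 - <<'E'
from h import *
s=bot.snapshot("top"); C=cloud(s); z=C[...,2]; save(s,"top4",k=1.4)
for n,(u0,v0,u1,v1) in dict(round=(315,230,340,258),sq=(341,230,364,260),bar=(293,230,312,262)).items():
    q=C[v0:v1,u0:u1].reshape(-1,3); q=q[q[:,2]>.066]; print(n,len(q),np.median(q,0).round(3))
b=C[150:228,285:368].reshape(-1,3)
for l in ("ball0_center","flange","sensor","jar","scoop"):
    for d in bot.silhouettes(l,s)[:3]: print(l,round(d["conf"],2),np.int32(d["bbox"]),np.nanmedian(C[d["pixels"]],0).round(3),np.nanmax(C[d["pixels"]][:,2]).round(3))
E
```

```text
clock: 17.12
eef_pos: [0.4815, -0.1217, 0.1921]
ee_rot: [-3.136, 0.015, -0.035]
wrist_force: [1.5, -0.1, 0.6]
width: 0.0001
clock: 17.53
eef_pos: [0.4918, 0.053, 0.2007]
ee_rot: [-3.14, 0.0, -0.045]
wrist_force: [1.6, 0.4, -0.7]
width: -0.0004
clock: 17.78
eef_pos: [0.4915, 0.0587, 0.2007]
ee_rot: [-3.139, -0.0, -0.038]
wrist_force: [-0.2, -1.2, -0.3]
width: 0.0002
round 211 [ 0.482 -0.125  0.071]
sq 240 [ 0.484 -0.183  0.081]
bar 142 [ 0.48  -0.067  0.081]
ball0_center 0.47 [326 192 339 205] [ 0.602 -0.153  0.052] 0.058
flange 0.78 [183 116 215 150] [0.777 0.182 0.013] 0.019
sensor 0.85 [412 264 452 299] [ 0.401 -0.366  0.068] 0.076
jar 0.84 [414 151 443 180] [ 0.671 -0.38   0.075] 0.088
jar 0.42 [316 215 324 224] [ 0.55  -0.108  0.051] 0.059
scoop 0.61 [ 77 247 143 304] [0.431 0.387 0.012] 0.108
scoop 0.54 [162 192 177 221] [0.564 0.238 0.084] 0.521
scoop 0.47 [278 153 367 268] [ 0.584 -0.121  0.048] 0.073
```

View pics/top4.png

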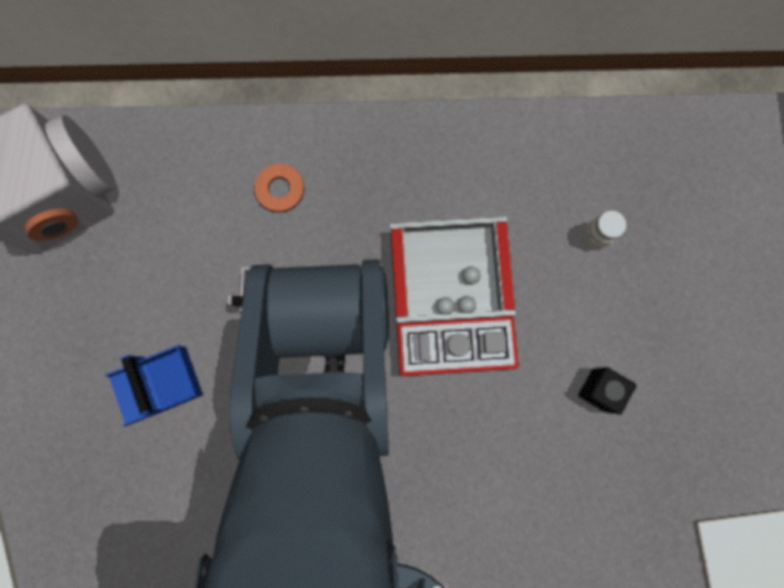

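The round key top is at 71 mm (down), and the square and bar keys are at 81 mm (up). The three balls are in the tray, and the flange, sensor and jar have not moved.

```bash
python3 -c "from bench import bot; print(bot.close_job())"
```

```text
the job is handed in; nothing more can be done
None
```

The task is done and handed in at about 18 s of the 58 s allowed; the hand-in gave no verdict.

I tipped all three balls into the tray with the scoop's lip about 65 mm above the bench. I then set the empty scoop upright near its starting spot and pressed the round key to its hard stop.

- **Keys:** in the last top picture the round key's top is at 71 mm (down), and the square and bar keys' tops are at 81 mm (up).
- **Balls:** the last top picture shows all three in the tray. The network found only one of them directly; I confirmed the other two by eye.
- **Bystanders:** the flange, sensor and jar are within about 1 mm of where they started.
- **Scoop:** the arm hid most of it in the last top picture. Its upright stand was checked by eye in the scene picture taken just after release, and nothing went near it afterwards.
- **Force:** the key press peaked at 68 N vertically at the wrist (about 72 N in all), higher than needed but under the 120 N limit.

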